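Push the oblong tin into the locating corner

ROBOT

A 6-joint arm with a two-finger parallel gripper is mounted at the origin on the work surface. World frame = base frame: x ahead of the robot, y to its left, z up, the work surface at z = 0. Lengths are in m, angles in degrees, forces in N, time in s.
With the tool pointing down it reaches from about 0.4 to 0.825 m from the base axis. Payload 7 kg.
Tool frame: the origin (TCP) lies midway between the tips of the shut fingers; the grasp point (between the pads) lies ctrl.tcp_to_grasp behind it (ctrl.tcp_to_grasp is the distance from the TCP to the grasp point, in m); y points along the fingers, z is the direction in which the jaws open and shut, and the axes are right-handed (so a half turn about y gives the same grasp; the last joint's range is limited). The gripper opens to 88 mm and grips with 3 to 60 N. Pads are 19 mm wide; open, the fingers measure 130 mm over their backs; the gripper's body (78 mm by 193 mm) begins 47 mm behind the grasp point.
Start: joints at [81.939, 20.546, 0.682, 0, -70.136, -16.507], TCP at [0.281, 0.614, 0.227] pointing down, gripper open.
Joint ranges: [-176.03, 176.03], [-82.01, 121.73], [-58.28, 71.71], [-173.87, 95.51], [-174.79, -0.11], [-173.66, 173.66]. Speed limits (degrees/s): [136.94, 136.94, 172.46, 180, 180, 180].

INTERFACE

Orientations are given as [roll, pitch, yaw] about the fixed x, y, z axes, in that order (R = Rz(yaw) Ry(pitch) Rx(roll)).
In Python, from plant import ctrl, snapshot, silhouettes gives the robot as it stands.
- The arm moves only by the shell command python3 -m pendant 'ROWS'. ROWS is JSON, a list that holds one entry, the list of rows, each a list of 7 numbers: the shift along the tool's x, y, z in cm, then the turn, a rotation vector about the tool's x, y, z in degrees, then the opening, from 0 (shut) to 1 (fully open). In form: [[[x, y, z, rx, ry, rz, hand], ...]]. A call has 1 to 12 rows; each row shifts and turns the commanded pose from where the row before left it, along the tool's axes as they then stand; what a row does not reach is not made up. A row lasts 1/12 s, in which the tool goes at most 41.7 mm and 7.16 degrees, less where a joint would pass 70% of its speed; a pose out of reach is approached as far as the arm can. A call with a gripper value outside its range is refused whole. The fingers move at their own pace and stop on an object; the grip force is fixed at half the most. Time passes only in rows, so rows that do not move let the fingers close. It gives the time, the measured TCP pose, the force and the opening at its end, in the units of the state.
- ctrl.get_obs(): the state, without advancing time (a new reading comes with each control period).
- snapshot(name): name is "side" or "top" or "wrist"; returns a dict with "image" (384x512x3 uint8, red, green, blue), "camera_matrix" (3x3 intrinsics, pixels), "dist_coeffs" ([k1, k2, p1, p2, k3] as OpenCV has them; the pictures are not rectified), "eye" and "orientation" of the camera in the world; the wrist camera has in their place "mount" (4x4, takes a point from camera to tool coordinates, whose origin is the TCP and whose axes are the tool frame's). Camera axes: x right, y down, z forward; pixel columns grow to the right and rows downward; lengths in m; the calibration is good to about 2 mm. A picture is of the moment at which its call begins: read the wrist's pose just before it. There is no depth.
- ctrl.close_job(): hands the job in, once; it reports no verdict.
Trained networks look in a picture, given as the dict that the camera call returned (one of the last four; its "shot" number tells which), for a name from the list of things; names that differ only in an ending like _2 or _b are one class to them, and where a whole thing is asked for, a point or a joint stands for the part that bears it (a point fixed in the world has none). Each returns a list of dicts, best first, with "confidence" (0 to 1); they miss things now and then, are a little off and sometimes report something else, mostly with a low value. They report only what shows in the picture. A call takes as long as a camera call.
- silhouettes(picture, thing): "mask" (384x512 bool, what is visible of it) and "bbox" ([left, top, width, height] in pixels, round what is visible of it).
The state is a dict: "clock": time; "joint_pos": joint angles; "qvel": joint speeds; "tau": joint torques, N m; "tool_pos": TCP position; "orientation": TCP orientation; "force": force on the tool from outside, world axes, zero at the start; "moment": the same for the moment, N m; "opening": finger opening in m.
Only numpy, scipy, OpenCV 4.12 (cv2) and the standard library are available. Lean on these libraries where they do the work, as an engineer would, in place of code of your own. Each camera call takes 0.05 s, during which the arm holds its last target.

TASK

Push the oblong tin along the bench into the inside corner of the steel stop, so that its long side lies flush against the long rail and its end is up against the short end plate. Only push it with the fingers: keep it upright on the bench, never lift or carry it, leave the round tin and everything else where it stands, and finish with the hand clear of it all.

Things in the scene. Friction and masses are not known exactly. Their poses are not given: they have to be found in the camera images.
- oblong_tin: Closed oblong (box-shaped) metal tin, paper label on its long sides, 110 mm long, 65 wide, 75 tall, loose, 0.3 to 0.65 kg. On its top a black screw cap (28 mm across, 9 high, near one end) and a low wire handle (9 mm high). Origin: centre of its underside. y along its length, x across its width, z up. At the start its x lies within 30 degrees of the stop's x.
- stop: L-shaped stop of dark steel plate, 40 mm high, 6 mm thick, fixed to the bench. Origin: inside corner at bench level. x points at the long rail (inner face x = 0, from y = 0 to -440 mm), y at the short end plate (inner face y = 0, from x = 0 to -110 mm); z up. A 4 mm high foot runs 46 mm outside both. The tin starts at negative x and y; home, its centre is at x = -32.5, y = -55 mm here.
- round_tin: Closed round tin of bare metal with a paper label, 80 mm across, 75 mm tall, loose, to be left alone. It stands beside the oblong tin, on either side. Origin: centre of its underside.
- tape_roll: Roll of masking tape lying flat, 100 mm across, 24 mm high, loose, to be left alone. Origin: centre of its underside.
- mixing_cup: Empty grey plastic mixing cup, 90 mm across the rim, 110 mm tall, loose, to be left alone. Origin: centre of its underside.
- tin_lid: Metal tin lid lying flat, 120 mm across, 8 mm high, loose, to be left alone. Origin: centre of its underside.
- stir_stick: Flat wooden stirring stick lying flat, 220 x 26 x 4 mm, along its x axis, loose, to be left alone. Origin: centre of its underside.
- small_jar: Small white jar with a black lid, 56 mm across, 64 mm tall, right of the tins, loose, to be left alone. Origin: centre of its underside.

How it is judged (in metres and radians):
At the end, for the whole second after the job is handed in: The oblong tin stands upright and still on the bench in the inside corner of the stop: long side within 5 mm of the rail and parallel to it within 0.05 rad (3 degrees), end within 5 mm of the end plate. Everything else loose is within 15 mm of where it started (x of oblong_tin in the frame of stop between -0.0375 and -0.029 m and y of oblong_tin in the frame of stop between -0.06 and -0.051 m and angle between the y axis of oblong_tin and the y axis of stop, either way round below 0.05 rad and angle between oblong_tin's own z axis and vertical below 0.05 rad and height (world z) of oblong_tin below 0.004 m and linear speed of oblong_tin below 0.01 m/s and distance of each of round_tin, tape_roll, mixing_cup, tin_lid, stir_stick, small_jar from where it was at the start of the episode below 0.015 m); the robot touches nothing.
It fails at once if the oblong tin is lifted off the bench (over 8 mm) (height (world z) of oblong_tin above 0.008 m).
It fails at once if the oblong tin is tipped (over 0.25 rad) (angle between oblong_tin's own z axis and vertical above 0.25 rad).
It fails at once if something else is pushed out of its place (15 mm) (distance of any of round_tin, tape_roll, mixing_cup, tin_lid, stir_stick, small_jar from where it was at the start of the episode above 0.015 m).
It also fails if it takes over 54 s, if anything falls off the work surface, if the arm or the gripper's body presses on something with over 40 N, if the wrist force passes 120 N, or if a joint passes its speed limit or range.

## Working session

There is one attempt and no reset: what is moved stays moved. The work goes in short steps, Python scripts to look and compute and a shell command to move; the robot and the scene stay as the last step left them, time stands still between calls to the robot, and variables do not carry over. Pictures are saved under pics/ and viewed, and the job is handed in when it is done.

```bash
ls; mkdir -p pics; python3 - <<'E'
from plant import ctrl, snapshot, silhouettes
import cv2
o=ctrl.get_obs(); print(o, ctrl.tcp_to_grasp)
for n in ["side","top","wrist"]:
    s=snapshot(n); cv2.imwrite(f"pics/{n}0.png",cv2.resize(s["image"][:,:,::-1],None,fx=1.5,fy=1.5))
    print(n,{k:v for k,v in s.items() if k!="image"})
E
```

```text
pics
{'clock': 0.0, 'joint_pos': array([ 8.19388413e+01,  2.05906863e+01,  6.33730912e-01, -2.24475385e-02,
       -7.01356095e+01, -1.65062306e+01]), 'qvel': array([-0.02252621,  0.02356457, -0.01631748,  0.00515031, -0.00073944,
       -0.04106185]), 'tau': array([ 5.09600013e-04, -5.82728112e+01,  2.93059874e+01,  6.99730039e+00,
        6.95429437e-03, -1.84238720e-04]), 'tool_pos': array([0.28045373, 0.61343383, 0.22562349]), 'orientation': array([-8.99052536e+01,  6.06989612e-03,  1.55424971e+02]), 'force': array([-0.57783526, -0.19861758, -0.98975807]), 'moment': array([-0.00969329,  0.03161959,  0.00619399]), 'opening': 0.08789105869563865} 0.0188
side {'camera_matrix': array([[365.91122469,   0.        , 256.89766288],
       [  0.        , 365.91122469, 191.48745067],
       [  0.        ,   0.        ,   1.        ]]), 'dist_coeffs': array([-0.0892526,  0.       ,  0.       ,  0.       ,  0.       ]), 'eye': array([0.33708843, 0.60109893, 0.74519421]), 'orientation': array([-138.00545404,    0.80269434, -163.99296501]), 'shot': 1}
top {'camera_matrix': array([[453.17524664
[... 289 characters left out ...]
on': array([-1.76771291e+02,  1.39282177e-01, -9.01666730e+01]), 'shot': 2}
wrist {'camera_matrix': array([[293.41976879,   0.        , 260.79785306],
       [  0.        , 293.41976879, 189.91757713],
       [  0.        ,   0.        ,   1.        ]]), 'dist_coeffs': array([0.01614189, 0.        , 0.        , 0.        , 0.        ]), 'mount': array([[-1.08723021e-03,  9.55912383e-01,  2.93650021e-01,
        -8.05808811e-02],
       [-4.40675550e-04, -2.93650624e-01,  9.55912714e-01,
        -1.58185213e-01],
       [ 9.99999312e-01,  9.09892799e-04,  7.40513045e-04,
        -4.86323254e-04],
       [ 0.00000000e+00,  0.00000000e+00,  0.00000000e+00,
         1.00000000e+00]]), 'shot': 3}
```

View pics/side0.png

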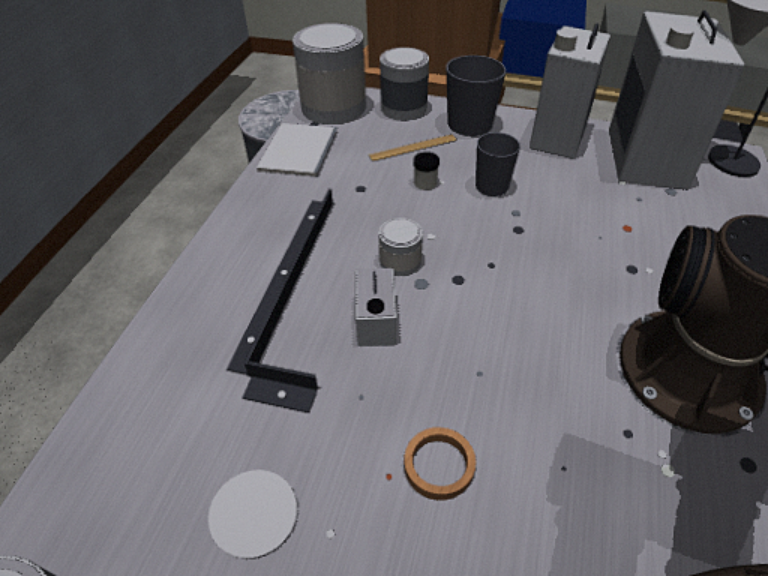

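View pics/top0.png

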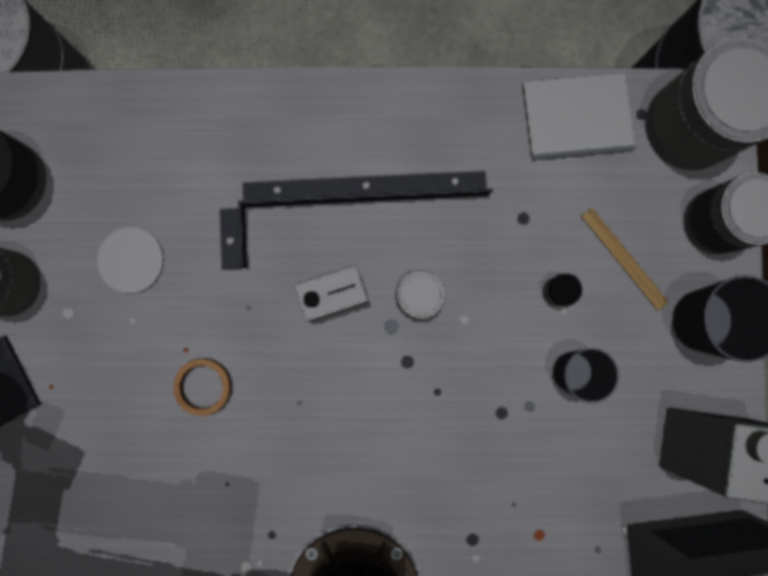

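View pics/wrist0.png

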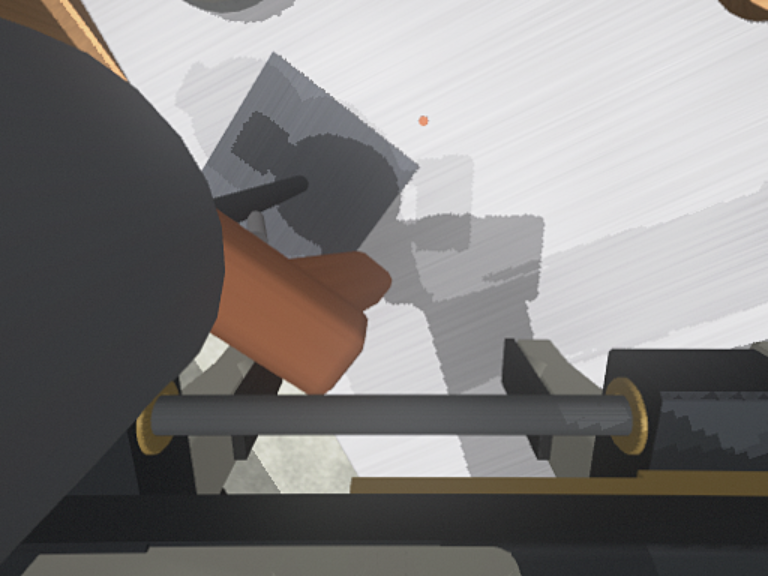

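```bash
cat > h.py <<'E'
import numpy as np, cv2
from scipy.spatial.transform import Rotation as R
from scipy.optimize import minimize
from plant import ctrl, snapshot, silhouettes
def cam(s):
    if "mount" in s: raise ValueError
    Rw=R.from_euler("xyz",s["orientation"],degrees=True).as_matrix()
    return Rw, np.array(s["eye"])
def proj(s,P):
    Rw,e=cam(s); rv=cv2.Rodrigues(Rw.T)[0]
    return cv2.projectPoints(np.asarray(P,float).reshape(-1,1,3),rv,-Rw.T@e,s["camera_matrix"],s["dist_coeffs"])[0][:,0]
def unproj(s,uv,z):
    Rw,e=cam(s)
    d=cv2.undistortPoints(np.asarray(uv,float).reshape(-1,1,2),s["camera_matrix"],s["dist_coeffs"])[:,0]
    d=np.c_[d,np.ones(len(d))]@Rw.T
    return e+d*((z-e[2])/d[:,2])[:,None]
def box(x0,x1,y0,y1,z0,z1):
    return np.array([[x,y,z] for x in(x0,x1) for y in(y0,y1) for z in(z0,z1)])
TIN=[box(-.0325,.0325,-.055,.055,0,.075)]
STOP=[box(0,.006,-.44,.006,0,.04),box(-.11,.006,0,.006,0,.04),box(0,.052,-.44,.006,0,.004),box(-.11,0.006,0,.052,0,.004)]
def cyl(d,h):
    a=np.linspace(0,2*np.pi,48,endpoint=False);c=np.c_[np.cos(a),np.sin(a)]*d/2
    return [np.r_[np.c_[c,0*a],np.c_[c,0*a+h]]]
def render(s,parts,p,f=4):
    m=np.zeros((384*f//2,512*f//2),np.uint8)
    Rz=R.from_euler("z",p[2]).as_matrix()
    m=np.zeros((384,512),np.uint8)
    for q in parts:
        u=proj(s,q@Rz.T+[p[0],p[1],0])
        h=cv2.convexHull(u.astype(np.float32))
        cv2.fillConvexPoly(m,np.round(h*16).astype(np.int32),255,cv2.LINE_AA,4)
    return m/255.
def fit(shots,masks,parts,p0,rot=True):
    ms=[cv2.GaussianBlur(m.astype(np.float32),(0,0),1) for m in masks]
    sc=np.array([.01,.01,.1])
    def c(v):
        p=np.array(p0)+np.r_[v,[0]*(3-len(v))]*sc
        return sum(((cv2.GaussianBlur(render(s,parts,p).astype(np.float32),(0,0),1)-m)**2).sum() for s,m in zip(shots,ms))
    n=3 if rot else 2
    r=minimize(c,np.zeros(n),method="Nelder-Mead",options=dict(initial_simplex=np.r_[np.zeros((1,n)),np.eye(n)*1.],xatol=1e-3,fatol=.05,maxiter=300))
    return np.array(p0)+np.r_[r.x,[0]*(3-n)]*sc, r.fun
def best(s,t):
    r=silhouettes(s,t); return r[0] if r else None
E
python3 - <<'E'
from h import *
S={n:snapshot(n) for n in("top","side")}
D={}
for t in ["oblong_tin","stop","round_tin","small_jar"]:
    for n in S:
        r=silhouettes(S[n],t); print(t,n,[(round(q["confidence"],2),q["bbox"]) for q in r]); D[t,n]=r[0]["mask"] if r else None
        if r:
            c=np.argwhere(D[t,n]).mean(0)[::-1]; print(unproj(S[n],c,.03))
import pickle; pickle.dump((S,D),open("d0.pkl","wb"))
st0=[.62,.2,0]
c=unproj(S["top"],[[164,138],[325,127],[164,177]],.04); print("stop corner",c)
yaw=np.arctan2(*(c[0]-c[1])[[0,1]])*-1
for cs in (["top"],["side"],["top","side"]):
    p,f=fit([S[n] for n in cs],[D["stop",n] for n in cs],STOP,[*c[0][:2],yaw]); print("stop",cs,p[:2],np.degrees(p[2]),f)
    sp=p
    t=unproj(S["top"],[[332/1.5,294/1.5]],.075)[0]
    p,f=fit([S[n] for n in cs],[D["oblong_tin",n] for n in cs],TIN,[*t[:2],np.radians(20)]); print("tin",cs,p[:2],np.degrees(p[2]),f)
    a=sp[2]; d=p[:2]-sp[:2]; print(" in stop",np.cos(a)*d[0]+np.sin(a)*d[1],-np.sin(a)*d[0]+np.cos(a)*d[1],np.degrees(p[2]-a))
    t=unproj(S["top"],[[420/1.5,294/1.5]],.075)[0]
    p,f=fit([S[n] for n in cs],[D["round_tin",n] for n in cs],cyl(.08,.075),[*t[:2],0],False); print("round",cs,p,f)
E
```

```text
oblong_tin top [(0.78, [196.8, 174.7, 50.1, 39.5])]
[[0.52893119 0.03892927 0.03      ]]
oblong_tin side [(0.95, [233.4, 180.3, 30.7, 53.6])]
[[0.5299594  0.03265306 0.03      ]]
stop top [(0.61, [146.8, 112.0, 180.1, 65.4])]
[[0.69741733 0.02568684 0.03      ]]
stop side [(0.88, [149.4, 127.8, 71.5, 146.6]), (0.32, [234.1, 182.3, 31.8, 46.0])]
[[0.67048445 0.1113855  0.03      ]]
round_tin top [(0.79, [261.4, 178.6, 35.3, 33.4]), (0.24, [360.7, 183.8, 28.5, 20.6])]
[[ 0.52614452 -0.11416963  0.03      ]]
round_tin side [(0.57, [252.6, 147.5, 30.1, 32.9])]
[[ 0.52773012 -0.12400348  0.03      ]]
small_jar top [(0.78, [359.0, 185.2, 29.0, 19.1]), (0.43, [195.1, 174.1, 52.3, 41.7])]
[[ 0.53392291 -0.36566002  0.03      ]]
small_jar side [(0.61, [275.1, 103.3, 17.8, 23.7])]
[[ 0.53577861 -0.36806255  0.03      ]]
stop corner [[ 0.67976157  0.18690647  0.04      ]
 [ 0.70751231 -0.23502434  0.04      ]
 [ 0.57713758  0.18594624  0.04      ]]
stop ['top'] [0.68576338 0.19462954] 2.6244963867505824 401.5738525390625
tin ['top'] [0.52758797 0.03762147] 17.920668657450825 27.516616821289062
 in stop -0.1651989070539266 -0.149600519784058 15.296172270700243
round ['top'] [ 0.52488647 -0.11261468  0.        ] 22.677589416503906
stop ['side'] [0.68492425 0.19354827] 2.5180924038690287 334.17071533203125
tin ['side'] [0.52837176 0.03790056] 19.232188362481487 31.920326232910156
 in stop -0.16323968152047744 -0.148619300822626 16.714095958612457
round ['side'] [ 0.52573113 -0.11524378  0.        ] 30.0183048248291
stop ['top', 'side'] [0.685235   0.19395155] 2.6094752027790293 750.30908203125
tin ['top', 'side'] [0.52823352 0.03706153] 18.752925337417985 60.9613151550293
 in stop -0.16398160001935155 -0.14957934033967904 16.143450134638954
round ['top', 'side'] [ 0.52497978 -0.11291093  0.        ] 57.739986419677734
```

```bash
python3 -m pendant '[[[-1.2,0,1.4,0,0,0,0.57],[-2.6,0,2.9,0,0,0,0.57],[-2.6,0,2.9,0,0,0,0.57],[-2.6,0,2.9,0,0,0,0.57],[-2.6,0,2.9,0,0,0,0.57],[-2.6,0,2.9,0,0,0,0.57],[-2.6,0,2.9,0,0,0,0.57],[-2.6,0,2.9,0,0,0,0.57],[-2.6,0,2.9,0,0,0,0.57],[-2.6,0,2.9,0,0,0,0.57],[-2.6,0,2.9,0,0,0,0.57],[-2.6,0,2.9,0,0,0,0.57]]]'
```

```text
clock: 1.65
tool_pos: [0.4133, 0.1853, 0.227]
orientation: [-90.1, 0.0, 155.5]
force: [1.1, -0.1, -0.1]
opening: 0.05
```

```bash
python3 -m pendant '[[[-2.6,0,2.9,0,0,0,0.57],[-2.6,0,2.9,0,0,0,0.57],[-2.6,0,2.9,0,0,0,0.57],[-2.6,0,2.9,0,0,0,0.57],[0,0,0,0,-7,0,0.57],[0,0,0,0,-7,0,0.57],[0,0,0,0,-7,0,0.57],[0,0,0,0,-7,0,0.57],[0,0,0,0,-7,0,0.57],[0,0,0,0,-7,0,0.57],[0,0,0,0,-1,0,0.57],[0,0,0,0,0,0,0.57]]]'
```

```text
clock: 2.65
tool_pos: [0.4596, 0.0383, 0.2267]
orientation: [-90.0, 0.0, -161.7]
force: [-0.5, 0.2, 0.1]
opening: 0.05
```

```bash
python3 -m pendant '[[[0,0,2.3,0,0,0,0.57],[0,3.5,0,0,0,0,0.57],[0,4,0,0,0,0,0.57],[0,4,0,0,0,0,0.57],[0,4,0,0,0,0,0.57],[0,3,0,0,0,0,0.57],[0,1.4,0,0,0,0,0.57],[0,0,0,0,0,0,0.57]]]'
python3 - <<'E'
from h import *
S={n:snapshot(n) for n in("top","side")}
I=np.hstack([s["image"][100:300,120:400] for s in S.values()])
cv2.imwrite("pics/a1.png",cv2.resize(I[:,:,::-1],(800,286)))
for s in S: cv2.imwrite(f"pics/{s}1.png",cv2.resize(S[s]["image"][:,:,::-1],None,fx=1.5,fy=1.5))
print(ctrl.get_obs()["tool_pos"],ctrl.get_obs()["force"])
E
```

```text
clock: 3.32
tool_pos: [0.4645, 0.0156, 0.0244]
orientation: [-90.0, -0.4, -161.8]
force: [-0.8, -0.0, 0.2]
opening: 0.0499
[0.46703223 0.01656113 0.02766831] [1.14803683 0.23811004 0.18289011]
```

View pics/side1.png

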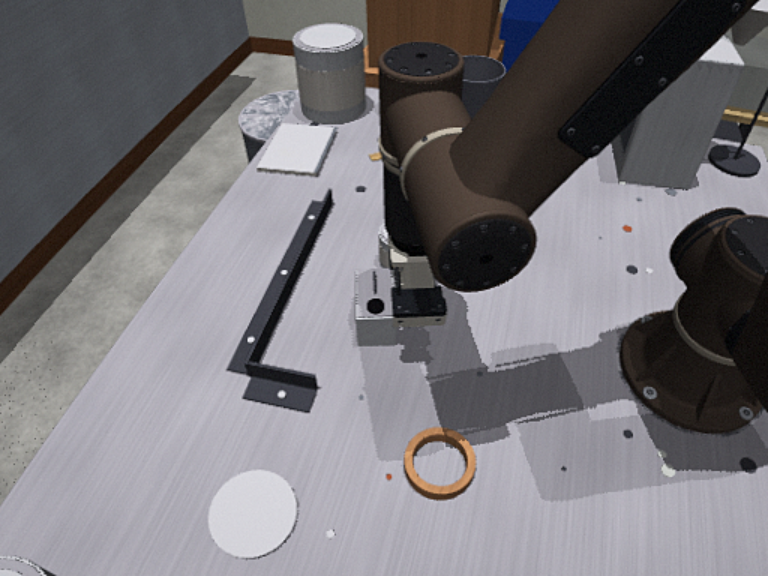

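```bash
python3 -m pendant '[[[-0.5,0,0,0,0,0,0.57],[-0.5,0,0,0,0,0,0.57],[-0.5,0,0,0,0,0,0.57],[-0.4,0,0,0,0,0,0.57],[-0.4,0,0,0,0,0,0.57],[-0.4,0,0,0,0,0,0.57],[-0.4,0,0,0,0,0,0.57],[0,0,0,0,0,0,0.57]]]'
python3 - <<'E'
from h import *
S={n:snapshot(n) for n in("top","side")}
for s in S: cv2.imwrite(f"pics/{s}2.png",cv2.resize(S[s]["image"][:,:,::-1],None,fx=1.5,fy=1.5))
o=ctrl.get_obs();print(o["tool_pos"],o["force"],o["orientation"])
for t in S:
  r=best(S[t],"oblong_tin");print(t,r and r["bbox"], r and r["confidence"])
E
```

```text
clock: 4.08
tool_pos: [0.4952, 0.0257, 0.0276]
orientation: [-90.0, -0.2, -161.6]
force: [-3.3, -2.2, 2.7]
opening: 0.0499
[0.4951648  0.02565427 0.02749953] [-3.60520415 -3.26412579  2.46292123] [-8.99912957e+01 -1.37920558e-01 -1.61616265e+02]
top None None
side [230.1, 179.9, 31.5, 51.0] 0.64
```

View pics/side2.png

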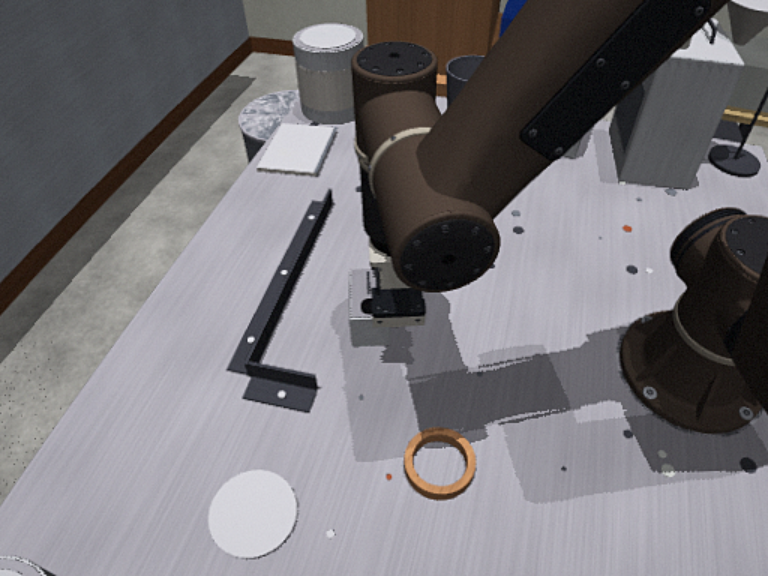

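View pics/top2.png

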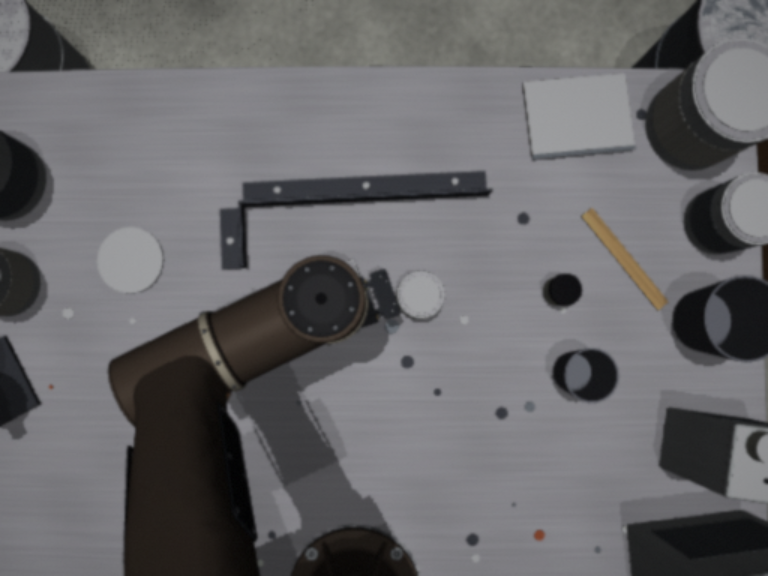

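```bash
python3 -m pendant '[[[-0.5,0,0,0,0.6,0,0.57],[-0.5,0,0,0,1.3,0,0.57],[-0.5,0,0,0,1.3,0,0.57],[-0.5,0,0,0,1.4,0,0.57],[-0.5,0,0,0,1.4,0,0.57],[-0.5,0,0,0,1.4,0,0.57],[-0.5,0,0,0,1.4,0,0.57],[-0.5,0,0,0,1.4,0,0.57],[-0.5,0,0,0,1.4,0,0.57],[-0.5,0,0,0,1.4,0,0.57],[-0.5,0,0,0,1.4,0,0.57],[-0.4,0,0,0,1.4,0,0.57]]]'
cat > look.py <<'E'
import sys
from h import *
k=sys.argv[1]; S={n:snapshot(n) for n in("top","side")}
for s in S: cv2.imwrite(f"pics/{s}{k}.png",cv2.resize(S[s]["image"][:,:,::-1],None,fx=1.5,fy=1.5))
o=ctrl.get_obs();print(o["tool_pos"],o["force"],o["orientation"])
for t in S:
  for w in ("oblong_tin","round_tin"):
    r=best(S[t],w);print(t,w,r and r["bbox"], r and r["confidence"])
E
python3 look.py 3
```

```text
clock: 5.28
tool_pos: [0.5546, 0.0384, 0.0276]
orientation: [-90.0, 0.0, -177.5]
force: [-2.6, 1.6, -2.3]
opening: 0.0499
[0.55517114 0.03851098 0.02773123] [ 0.09491296  0.06608313 -0.27703719] [-9.00074478e+01  7.99556526e-02 -1.77443703e+02]
top oblong_tin [367.7, 228.4, 40.2, 40.3] 0.66
top round_tin [263.3, 184.0, 34.9, 29.9] 0.75
side oblong_tin [202.7, 185.2, 33.0, 41.4] 0.82
side round_tin None None
```

View pics/side3.png

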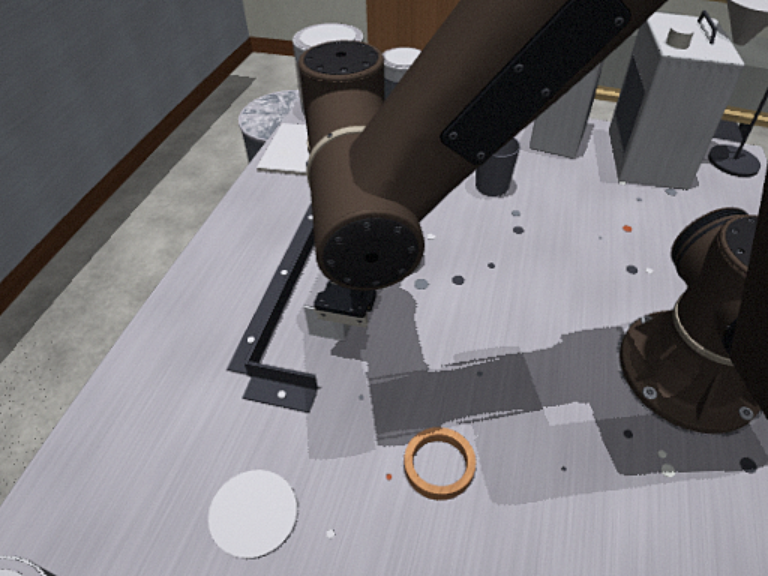

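```bash
python3 -m pendant '[[[-0.5,0,0,0,0,0,0.57],[-0.5,0,0,0,0,0,0.57],[-0.5,0,0,0,0,0,0.57],[-0.5,0,0,0,0,0,0.57],[-0.5,0,0,0,0,0,0.57],[-0.5,0,0,0,0,0,0.57],[-0.5,0,0,0,0,0,0.57],[-0.5,0,0,0,0,0,0.57],[-0.5,0,0,0,0,0,0.57],[-0.5,0,0,0,0,0,0.57],[-0.4,0,0,0,0,0,0.57],[-0.2,0,0,0,0,0,0.57]]]'
python3 look.py 4
```

```text
clock: 6.58
tool_pos: [0.6083, 0.0403, 0.0276]
orientation: [-90.0, -0.2, -177.4]
force: [-8.6, -1.6, 7.9]
opening: 0.05
[0.60856254 0.04030883 0.02755664] [-4.87270945 -0.28438303  3.63201352] [-8.99594752e+01 -1.47378297e-01 -1.77380523e+02]
top oblong_tin [363.0, 183.3, 27.4, 20.1] 0.38
top round_tin [262.8, 183.2, 36.1, 32.1] 0.96
side oblong_tin [184.1, 187.3, 30.0, 34.1] 0.79
side round_tin [252.0, 147.2, 30.2, 34.9] 0.94
```

View pics/side4.png

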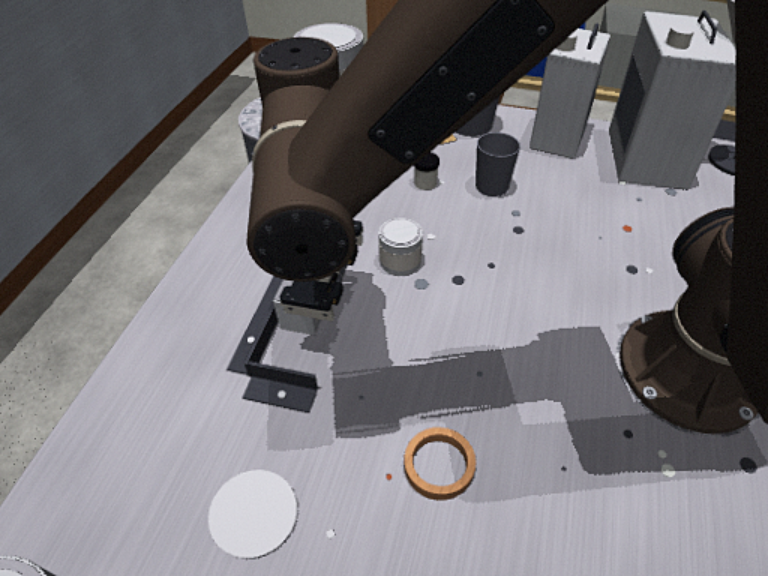

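View pics/top4.png

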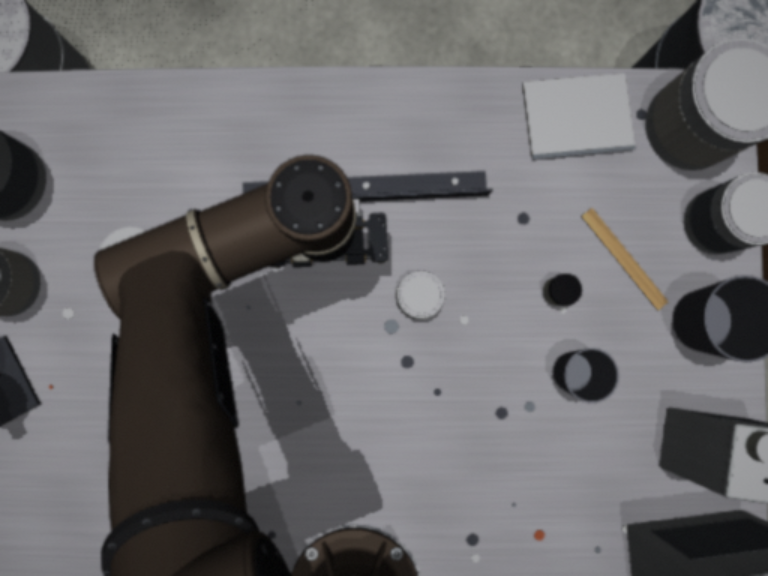

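```bash
python3 -m pendant '[[[-0.2,0,0,0,0,0,0.57],[-0.2,0,0,0,0,0,0.57],[-0.2,0,0,0,0,0,0.57],[-0.1,0,0,0,0,0,0.57],[0,0,0,0,0,0,0.57]]]'
python3 -m pendant '[[[-0.1,0,0,0,0,0,0.57],[-0.1,0,0,0,0,0,0.57],[0,0,0,0,0,0,0.57]]]'
```

```text
clock: 7.3
tool_pos: [0.6153, 0.0406, 0.0275]
orientation: [-90.0, -0.2, -177.4]
force: [-6.2, -0.6, 4.9]
opening: 0.0498
clock: 7.55
tool_pos: [0.6168, 0.0407, 0.0275]
orientation: [-90.0, -0.2, -177.4]
force: [-8.4, -0.3, 6.8]
opening: 0.0498
```

```bash
python3 -m pendant '[[[-0.1,0,0,0,0,0,0.57],[-0.1,0,0,0,0,0,0.57],[0,0,0,0,0,0,0.57]]]'
python3 -m pendant '[[[-0.1,0,0,0,0,0,0.57],[-0.1,0,0,0,0,0,0.57],[0,0,0,0,0,0,0.57]]]'
```

```text
clock: 7.8
tool_pos: [0.6168, 0.0406, 0.0275]
orientation: [-89.9, -0.4, -177.4]
force: [-15.1, 1.9, 12.3]
opening: 0.0501
clock: 8.05
tool_pos: [0.6167, 0.0406, 0.0275]
orientation: [-89.9, -0.6, -177.4]
force: [-24.6, 3.0, 18.8]
opening: 0.0503
```

```bash
python3 -m pendant '[[[0.4,0,0,0,0,0,0.57],[1,0,0,0,0,0,0.57],[2,0,0,0,0,0,0.3],[2,0,0,0,0,0,0],[0,-3,0,0,0,0,0],[0,-4,0,0,0,0,0],[0,-4,0,0,0,0,0],[0,-2,0,0,0,0,0],[4,0,0,0,0,0,0],[4,0,0,0,0,0,0],[2,0,0,0,0,0,0],[0,0,0,0,0,0,0]]]'
python3 look.py 5
```

```text
clock: 9.05
tool_pos: [0.4651, 0.0338, 0.158]
orientation: [-90.1, 0.0, -177.4]
force: [-1.7, -0.3, 0.6]
opening: 0.0002
[0.46899741 0.03466837 0.15847896] [ 0.62827007  0.19524985 -0.36103667] [-9.00549406e+01  1.58346672e-01 -1.77307904e+02]
top oblong_tin None None
top round_tin [263.5, 179.3, 35.3, 34.6] 0.75
side oblong_tin [176.3, 171.0, 44.9, 50.6] 0.79
side round_tin None None
```

View pics/side5.png

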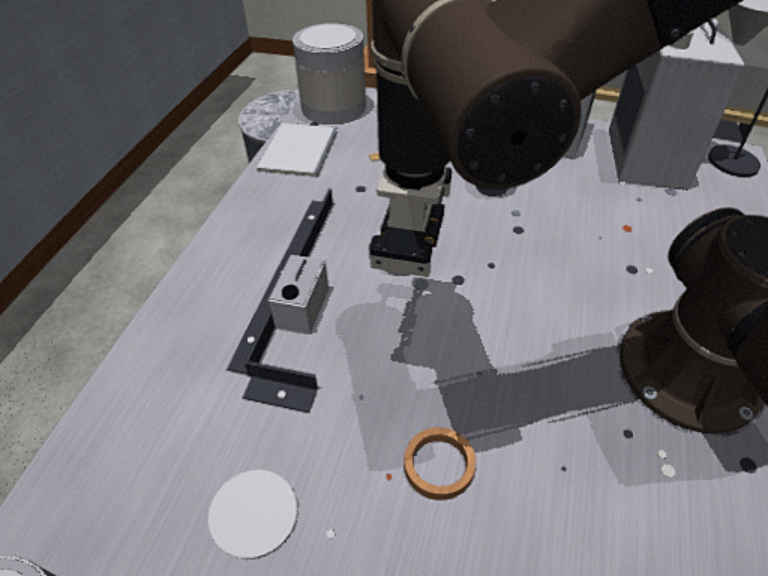

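View pics/top5.png

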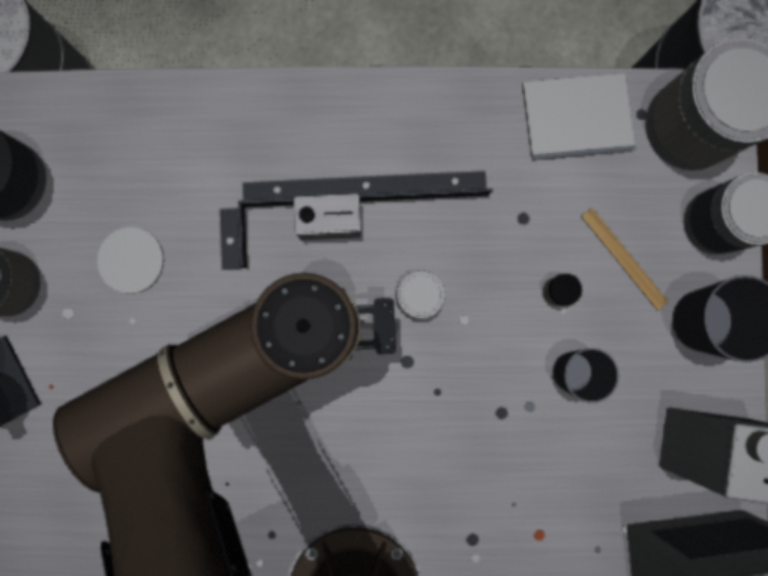

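```bash
cat > tin.py <<'E'
from h import *
a=np.radians(2.61); C=np.array([.6852,.1940])
def tostop(p): d=p[:2]-C; return np.cos(a)*d[0]+np.sin(a)*d[1],-np.sin(a)*d[0]+np.cos(a)*d[1],np.degrees(p[2]-a)
S={n:snapshot(n) for n in("top","side")}
for n in S:
    r=[q for q in silhouettes(S[n],"oblong_tin") if q["confidence"]>.5 and abs(q["bbox"][0]-200)<60]
    if not r: print(n,"none"); continue
    c=np.argwhere(r[0]["mask"]).mean(0)[::-1]; t=unproj(S[n],c,.05)[0]
    p,f=fit([S[n]],[r[0]["mask"]],TIN,[*t[:2],a]); print(n,p,tostop(p),f)
o=ctrl.get_obs(); print("tcp",o["tool_pos"],tostop(np.r_[o["tool_pos"][:2],a])[:2],o["orientation"])
E
python3 tin.py
```

```text
top [0.66245737 0.04413748 0.06314201] (np.float64(-0.029543375091386496), np.float64(-0.14867142406276), np.float64(1.0077704795674411)) 44.68916320800781
side [0.66069886 0.04562016 0.10491214] (np.float64(-0.031232546417625406), np.float64(-0.1471101994147818), np.float64(3.4010231278918517)) 37.997337341308594
tcp [0.4692147  0.03436276 0.15715359] (np.float64(-0.22303070057722732), np.float64(-0.1496362405355366)) [-8.99762211e+01 -4.42001775e-02 -1.77389122e+02]
```

```bash
python3 -m pendant '[[[-3.2,0,1.9,0,0,0,0],[-3.2,0,1.9,0,0,0,0],[-3.2,0,1.9,0,0,0,0],[-3.2,0,1.9,0,0,0,0],[-3.2,0,1.8,0,0,0,0],[-3.3,0,1.8,0,0,0,0],[0,2,0,0,0,0,0],[0,3.5,0,0,0,0,0],[0,3.5,0,0,0,0,0],[0,2.5,0,0,0,0,0],[0,1.4,0,0,0,0,0],[0,0,0,0,0,0,0]]]'
python3 look.py 6; python3 tin.py
```

```text
clock: 10.55
tool_pos: [0.6641, -0.0691, 0.0237]
orientation: [-90.0, -0.4, -177.4]
force: [-1.4, -0.1, -1.1]
opening: 0.0002
[ 0.66693444 -0.06884624  0.0280809 ] [0.10158124 0.61421979 0.41934032] [-8.99692454e+01 -7.73717040e-02 -1.77361242e+02]
top oblong_tin [197.2, 140.2, 39.0, 20.6] 0.59
top round_tin [263.1, 183.2, 33.6, 29.1] 0.78
side oblong_tin [178.2, 173.8, 41.6, 48.5] 0.77
side round_tin [178.8, 173.9, 40.9, 46.6] 0.62
top [0.63772782 0.04569797 0.16103124] (np.float64(-0.05417621426095222), np.float64(-0.1459864327247441), np.float64(6.61641055480795)) 701.3743286132812
side [0.66098299 0.04455143 0.0974088 ] (np.float64(-0.030997382005023714), np.float64(-0.1481907641605936), np.float64(2.9711129758463097)) 66.4311752319336
tcp [ 0.66727585 -0.06849972  0.02951686] (np.float64(-0.0298590989202682), np.float64(-0.26141119561004333)) [-9.00100045e+01  8.14938643e-02 -1.77363631e+02]
```

View pics/side6.png

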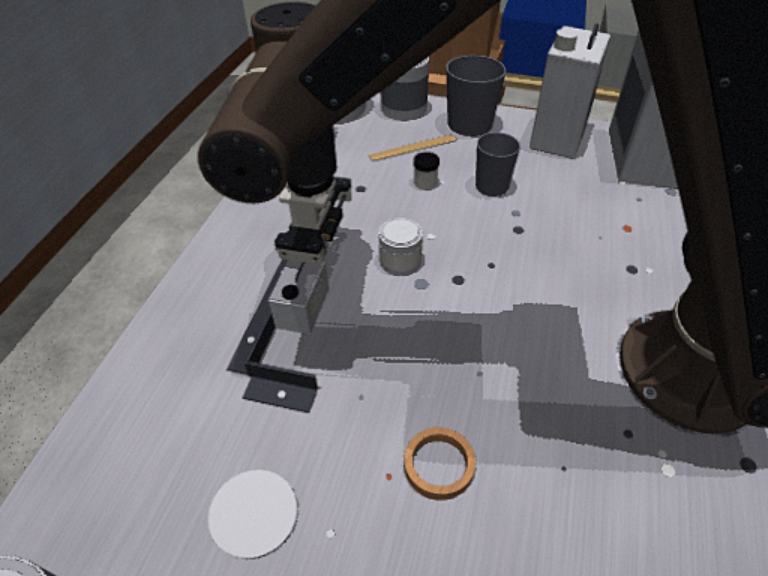

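```bash
python3 -m pendant '[[[0,0,-0.5,0,0,0,0],[0,0,-0.6,0,0,0,0],[0,0,-0.6,0,0,0,0],[0,0,-0.5,0,0,0,0],[0,0,-0.4,0,0,0,0],[0,0,-0.4,0,0,0,0],[0,0,-0.4,0,0,0,0],[0,0,-0.4,0,0,0,0],[0,0,-0.5,0,0,0,0],[0,0,-0.5,0,0,0,0],[0,0,-0.5,0,0,0,0],[0,0,-0.5,0,0,0,0]]]'
python3 look.py 7; python3 tin.py
```

```text
clock: 12.05
tool_pos: [0.6641, -0.0105, 0.0285]
orientation: [-90.0, -0.0, -177.4]
force: [-0.7, -3.6, -0.2]
opening: 0.0002
[ 0.66418293 -0.00960005  0.0285209 ] [-0.00614346  0.17119802  0.18263606] [-9.00235955e+01  5.77513743e-03 -1.77333320e+02]
top oblong_tin [186.8, 144.9, 42.9, 14.5] 0.86
top round_tin [262.0, 179.7, 39.5, 32.0] 0.56
side oblong_tin [174.3, 182.2, 41.3, 47.9] 0.86
side round_tin [253.2, 147.2, 30.3, 34.9] 0.97
top [0.63348628 0.06550269 0.19418524] (np.float64(-0.05751149652155325), np.float64(-0.1260091022732932), np.float64(8.515994476928045)) 821.3370361328125
side [0.65852898 0.0687219  0.09671832] (np.float64(-0.032348188729913956), np.float64(-0.1239336099048646), np.float64(2.9315513331067224)) 304.28033447265625
tcp [ 0.66425889 -0.01067238  0.02858855] (np.float64(-0.030239624021398973), np.float64(-0.2035064626215178)) [-9.00067481e+01  7.65098157e-03 -1.77377381e+02]
```

View pics/side7.png

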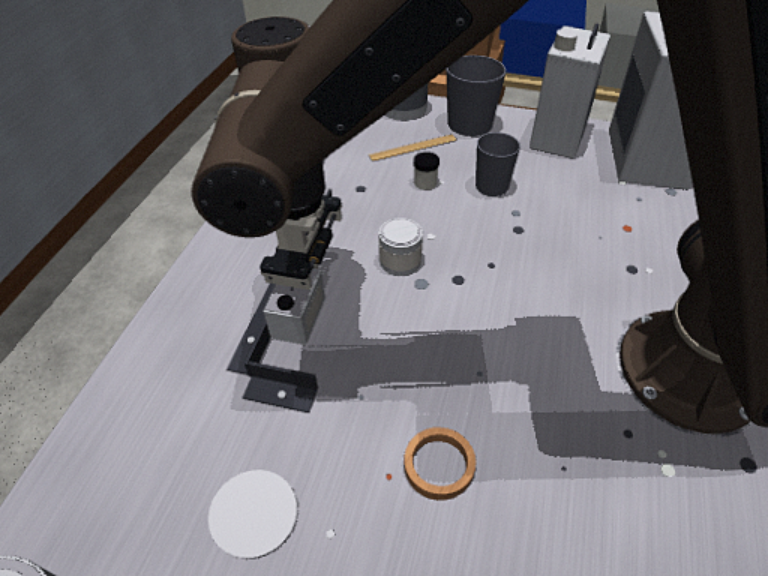

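```bash
python3 -m pendant '[[[0,0,-0.4,0,0,0,0],[0,0,-0.5,0,0,0,0],[0,0,-0.5,0,0,0,0],[0,0,-0.5,0,0,0,0],[0,0,-0.5,0,0,0,0],[0,0,-0.5,0,0,0,0],[0,0,-0.5,0,0,0,0],[0,0,-0.5,0,0,0,0],[0,0,-0.5,0,0,0,0],[0,0,-0.5,0,0,0,0],[0,0,-0.5,0,0,0,0],[0,0,-0.3,0,0,0,0]]]'
python3 look.py 8; python3 tin.py
```

```text
clock: 13.55
tool_pos: [0.6615, 0.047, 0.0286]
orientation: [-90.0, -0.0, -177.3]
force: [-0.0, -4.4, 0.5]
opening: 0.0005
[0.66162736 0.04728311 0.0285295 ] [ 0.10275511 -0.46754137 -0.47132851] [-9.00276537e+01  1.59304150e-02 -1.77333364e+02]
top oblong_tin [165.7, 148.1, 44.1, 12.0] 0.57
top round_tin [264.8, 177.1, 30.7, 35.7] 0.65
side oblong_tin [166.7, 196.3, 44.0, 51.5] 0.6
side round_tin [251.4, 144.6, 28.3, 37.8] 0.57
top [0.62051744 0.12335873 0.09782526] (np.float64(-0.06783227736161859), np.float64(-0.06762251529571238), np.float64(2.994974533211346)) 982.6494750976562
side [0.65654486 0.12496614 0.09345819] (np.float64(-0.03176902809436217), np.float64(-0.06765736844648693), np.float64(2.7447596181867047)) 414.18280029296875
tcp [0.66163506 0.04628439 0.02857572] (np.float64(-0.030267074617666787), np.float64(-0.14648928837291111)) [-9.00084124e+01  7.53290706e-03 -1.77377800e+02]
```

View pics/side8.png

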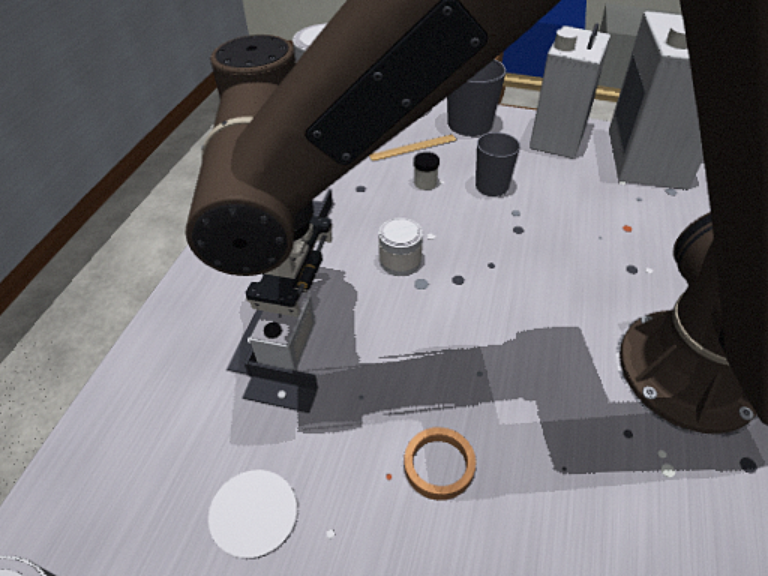

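~12 mm to go; slower now, watching the force.

```bash
python3 -m pendant '[[[0,0,-0.3,0,0,0,0],[0,0,-0.3,0,0,0,0],[0,0,-0.2,0,0,0,0],[0,0,-0.1,0,0,0,0],[0,0,0,0,0,0,0]]]'
python3 -m pendant '[[[0,0,-0.1,0,0,0,0],[0,0,-0.1,0,0,0,0],[0,0,-0.1,0,0,0,0],[0,0,0,0,0,0,0]]]'
```

```text
clock: 14.47
tool_pos: [0.6611, 0.0553, 0.0285]
orientation: [-90.0, -0.0, -177.4]
force: [0.4, -2.6, 0.2]
opening: 0.0003
clock: 14.8
tool_pos: [0.6611, 0.0584, 0.0285]
orientation: [-90.0, 0.0, -177.4]
force: [0.0, -2.9, 0.3]
opening: 0.0002
```

```bash
python3 -m pendant '[[[0,0,-0.1,0,0,0,0],[0,0,-0.1,0,0,0,0],[0,0,0,0,0,0,0]]]'
```

```text
clock: 15.05
tool_pos: [0.6609, 0.0604, 0.0285]
orientation: [-90.0, -0.0, -177.4]
force: [0.8, -3.9, -0.1]
opening: 0.0003
```

```bash
python3 -m pendant '[[[0,0,-0.1,0,0,0,0],[0,0,-0.1,0,0,0,0],[0,0,0,0,0,0,0]]]'; python3 -m pendant '[[[0,0,-0.1,0,0,0,0],[0,0,-0.1,0,0,0,0],[0,0,0,0,0,0,0]]]'
```

```text
clock: 15.3
tool_pos: [0.6608, 0.0625, 0.0285]
orientation: [-90.0, -0.0, -177.4]
force: [0.5, -3.7, -0.4]
opening: 0.0002
clock: 15.55
tool_pos: [0.6605, 0.064, 0.0286]
orientation: [-90.0, -0.0, -177.4]
force: [0.6, -5.2, 0.9]
opening: 0.0004
```

```bash
python3 -m pendant '[[[0,0,-0.1,0,0,0,0],[0,0,-0.1,0,0,0,0],[0,0,0,0,0,0,0]]]'; python3 -m pendant '[[[0,0,-0.1,0,0,0,0],[0,0,0,0,0,0,0]]]'
```

```text
clock: 15.8
tool_pos: [0.6601, 0.0643, 0.0287]
orientation: [-89.9, -0.1, -177.4]
force: [0.0, -12.7, 2.2]
opening: 0.0004
clock: 15.97
tool_pos: [0.6601, 0.0644, 0.0288]
orientation: [-89.8, -0.1, -177.4]
force: [0.4, -16.5, 2.9]
opening: 0.0004
```

```bash
python3 -m pendant '[[[0,0,0.4,0,0,0,0],[0,0,1.5,0,0,0,0],[0,0,2.5,0,0,0,0],[0,-3,0,0,0,0,0],[0,-4,0,0,0,0,0],[0,-4,0,0,0,0,0],[0,-2,0,0,0,0,0],[4,0,0,0,0,0,0],[4,0,0,0,0,0,0.57],[4,0,0,0,0,0,0.57],[4,0,0,0,0,0,0.57],[0,0,0,0,0,0,0.57]]]'
python3 look.py 9; python3 tin.py
```

```text
clock: 16.97
tool_pos: [0.4956, 0.0148, 0.1582]
orientation: [-90.1, -0.2, -177.4]
force: [-2.0, 0.4, -0.8]
opening: 0.0217
[0.5021127  0.01617705 0.15962634] [1.03896533 0.09972836 0.74316185] [-9.00831889e+01  1.38500633e-01 -1.77302037e+02]
top oblong_tin [155.5, 127.9, 49.4, 36.6] 0.73
top round_tin [272.5, 182.5, 26.5, 32.1] 0.67
side oblong_tin [161.9, 199.2, 46.7, 47.0] 0.7
side round_tin [253.8, 156.2, 27.0, 24.9] 0.83
top [0.65753876 0.14085568 0.06378915] (np.float64(-0.03005259401444098), np.float64(-0.05182956597989075), np.float64(1.0448489896974236)) 75.60801696777344
side [0.65630253 0.13491572 0.10717217] (np.float64(-0.03155803801349269), np.float64(-0.05770707515670589), np.float64(3.5305130886571305)) 203.36976623535156
tcp [0.50326028 0.015982   0.15808705] (np.float64(-0.18985744523607126), np.float64(-0.1695482821053265)) [-8.99858568e+01 -4.43981525e-02 -1.77385496e+02]
```

View pics/side9.png

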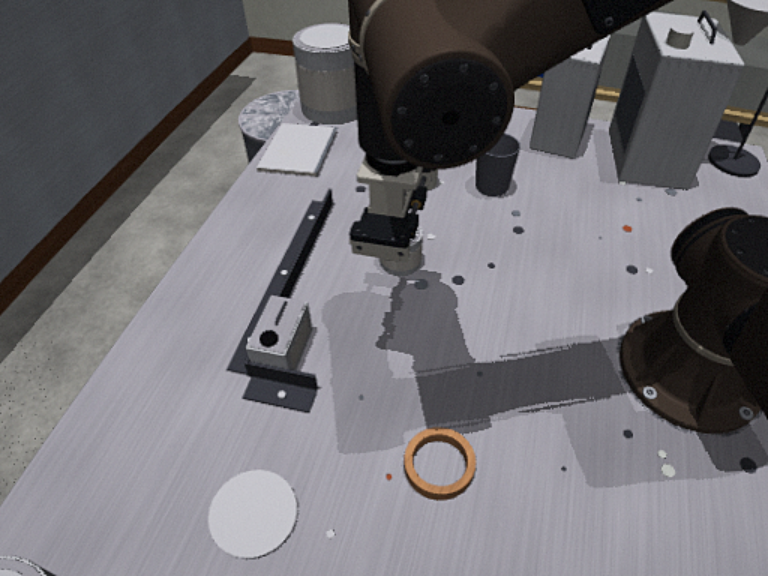

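View pics/top9.png

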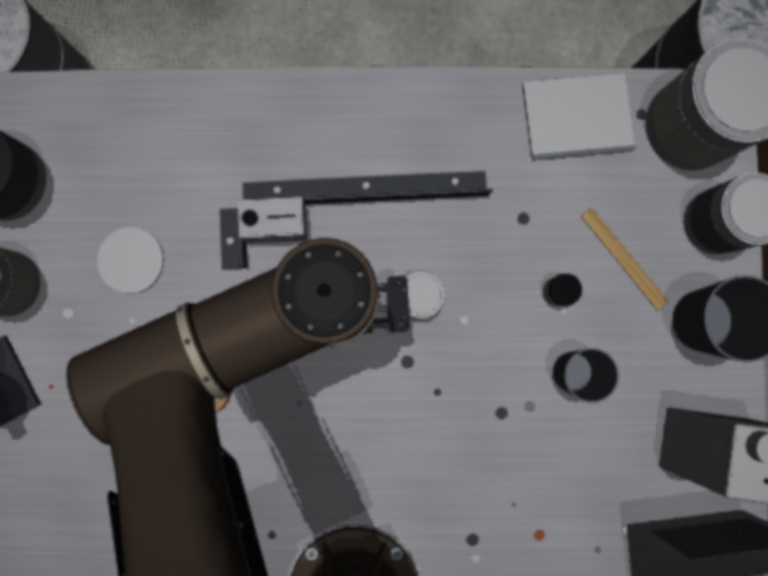

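```bash
python3 -m pendant '[[[-2,0,-2.6,0,0,0,0.4],[-2,0,-2.7,0,0,0,0.4],[-2,0,-2.7,0,0,0,0.4],[-2,0,-2.6,0,0,0,0.4],[0,2,0,0,0,0,0.4],[0,3.5,0,0,0,0,0.4],[0,3.5,0,0,0,0,0.4],[0,2.5,0,0,0,0,0.4],[0,1.4,0,0,0,0,0.4],[0,0,0,0,0,0,0.4]]]'
python3 look.py 10; python3 tin.py
```

```text
clock: 18.3
tool_pos: [0.5757, 0.1243, 0.0254]
orientation: [-89.8, -0.4, -177.4]
force: [-0.4, -1.3, 0.5]
opening: 0.0351
[0.57806259 0.12541626 0.02917503] [ 0.56759101 -0.3209084   0.00766463] [-8.99469436e+01 -6.48333437e-02 -1.77357948e+02]
top oblong_tin [178.2, 129.2, 27.6, 28.9] 0.58
top round_tin [262.0, 180.2, 36.5, 30.3] 0.55
side oblong_tin [163.1, 199.0, 37.6, 45.8] 0.68
side round_tin [269.9, 173.8, 11.4, 6.4] 0.63
top [0.66625027 0.10040173 0.20115391] (np.float64(-0.023192291679104002), np.float64(-0.0926382521531712), np.float64(8.915269837364113)) 861.4547119140625
side [0.67855355 0.1341942  0.56941413] (np.float64(-0.009362954345796726), np.float64(-0.05944109903214956), np.float64(30.01502669116506)) 662.6232299804688
tcp [0.57820486 0.12569524 0.03039458] (np.float64(-0.10999456680228893), np.float64(-0.06336162933422321)) [-9.00353904e+01  7.05024712e-02 -1.77366035e+02]
```

View pics/side10.png

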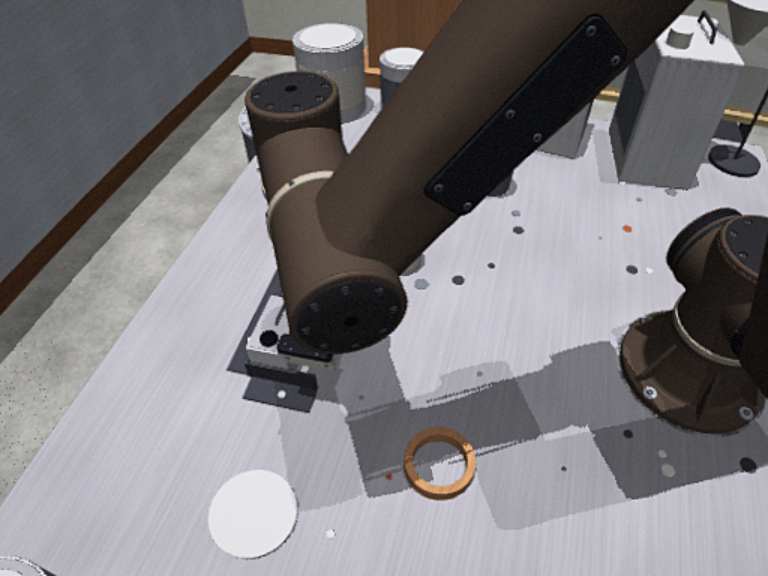

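Now press gently toward the rail (contact expected around TCP stop-x −0.075).

```bash
python3 -m pendant '[[[-0.6,0,0,0,0,0,0.4],[-0.7,0,0,0,0,0,0.4],[-0.7,0,0,0,0,0,0.4],[-0.5,0,0,0,0,0,0.4],[-0.3,0,0,0,0,0,0.4],[-0.2,0,0,0,0,0,0.4],[-0.1,0,0,0,0,0,0.4],[-0.1,0,0,0,0,0,0.4],[0,0,0,0,0,0,0.4]]]'
```

```text
clock: 19.55
tool_pos: [0.6098, 0.1269, 0.0295]
orientation: [-90.0, -0.0, -177.4]
force: [-0.2, 0.5, 0.5]
opening: 0.0351
```

```bash
python3 -m pendant '[[[-0.1,0,0,0,0,0,0.4],[-0.1,0,0,0,0,0,0.4],[0,0,0,0,0,0,0.4]]]'; python3 -m pendant '[[[-0.1,0,0,0,0,0,0.4],[-0.1,0,0,0,0,0,0.4],[0,0,0,0,0,0,0.4]]]'
```

```text
clock: 19.8
tool_pos: [0.6119, 0.1271, 0.0297]
orientation: [-90.0, 0.0, -177.4]
force: [0.4, -0.1, -0.6]
opening: 0.0351
clock: 20.05
tool_pos: [0.6125, 0.127, 0.0295]
orientation: [-90.0, -0.1, -177.4]
force: [-5.4, 1.0, 4.8]
opening: 0.035
```

```bash
python3 -m pendant '[[[-0.1,0,0,0,0,0,0.4],[-0.1,0,0,0,0,0,0.4],[0,0,0,0,0,0,0.4]]]'; python3 -m pendant '[[[-0.1,0,0,0,0,0,0.4],[0,0,0,0,0,0,0.4]]]'
```

```text
clock: 20.3
tool_pos: [0.6129, 0.1269, 0.0294]
orientation: [-89.9, -0.3, -177.4]
force: [-13.1, 1.2, 8.6]
opening: 0.0351
clock: 20.47
tool_pos: [0.6128, 0.1268, 0.0294]
orientation: [-89.9, -0.4, -177.4]
force: [-16.3, 3.2, 11.4]
opening: 0.0354
```

```bash
python3 -m pendant '[[[0.4,0,0,0,0,0,0.4],[1,0,0,0,0,0,0.4],[2,0,0,0,0,0,0.4],[1,-2,0,0,0,0,0.4],[0,-4,0,0,0,0,0.4],[0,-4,0,0,0,0,0.4],[0,-4,0,0,0,0,0.4],[3,-1,0,0,0,0,0.4],[4,0,0,0,0,0,0.4],[4,0,0,0,0,0,0.4],[2,0,0,0,0,0,0.4],[0,0,0,0,0,0,0.4]]]'
python3 look.py 11; python3 tin.py
```

```text
clock: 21.47
tool_pos: [0.4391, 0.1183, 0.1799]
orientation: [-90.1, 0.0, -177.3]
force: [-0.8, -0.4, -0.2]
opening: 0.0349
[0.44263493 0.11947944 0.18031195] [-0.0417258   0.7761379   0.32554478] [-9.00719161e+01  1.19123058e-01 -1.77298949e+02]
top oblong_tin [158.3, 131.0, 46.2, 30.6] 0.86
top round_tin [262.2, 180.8, 38.2, 32.9] 0.96
side oblong_tin [161.6, 196.6, 46.4, 48.8] 0.92
side round_tin [317.1, 96.2, 27.2, 33.5] 0.62
top [0.65746949 0.14055648 0.02909307] (np.float64(-0.030135415002186416), np.float64(-0.052125302829171626), np.float64(-0.9430897765000721)) 43.038841247558594
side [0.65825321 0.13248235 0.10114013] (np.float64(-0.029720185098763893), np.float64(-0.06022674437006996), np.float64(3.184902728920212)) 192.34628295898438
tcp [0.44332023 0.11924274 0.17913673] (np.float64(-0.24503309775430746), np.float64(-0.06366515055541248)) [-8.99682927e+01 -4.19474609e-02 -1.77400148e+02]
```

View pics/side11.png

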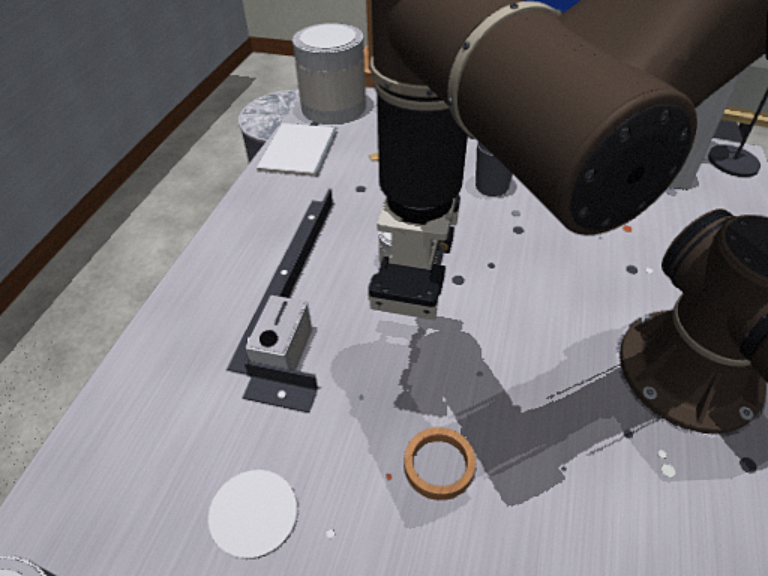

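```bash
python3 - <<'E'
import cv2,numpy as np
a=cv2.imread("pics/side11.png"); b=cv2.imread("pics/top11.png")
cv2.imwrite("pics/z11.png",np.hstack([cv2.resize(a[260:430,210:350],(400,486)),cv2.resize(b[160:290,200:330],(400,486),interpolation=cv2.INTER_CUBIC)]))
E
```

```text
(no output)
```

View pics/z11.png

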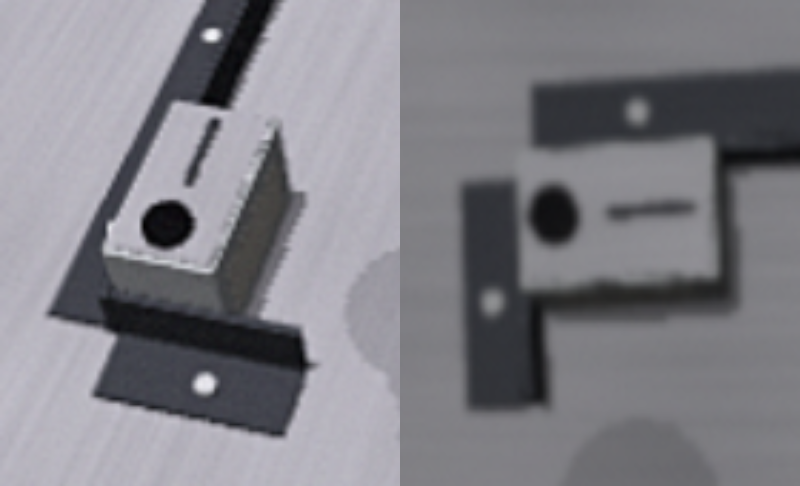

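View pics/top11.png

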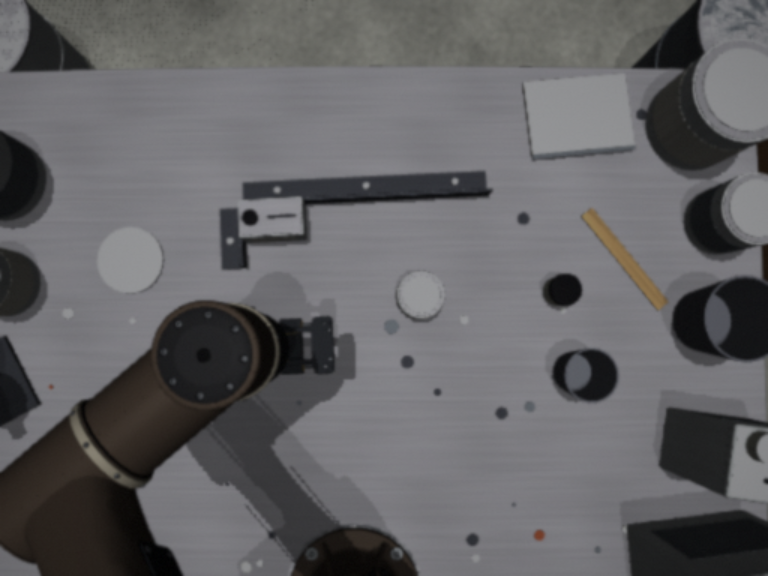

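```bash
python3 - <<'E'
import cv2,numpy as np
for n,(y0,y1,x0,x1) in dict(top=(185,245,215,320),side=(285,375,235,325)).items():
    a,b=[cv2.cvtColor(cv2.imread(f"pics/{n}{k}.png"),cv2.COLOR_BGR2GRAY)[y0:y1,x0:x1].astype(np.float32) for k in(9,11)]
    W=np.float32([[1,0,0],[0,1,0]])
    t=b[14:-14,14:-14]; r=cv2.matchTemplate(a,t,cv2.TM_CCOEFF_NORMED); _,v,_,l=cv2.minMaxLoc(r); print(n,l,v, np.abs(a-b).mean())
    print(cv2.phaseCorrelate(a,b,cv2.createHanningWindow(a.shape[::-1],cv2.CV_32F)))
# did loose things move? compare with first pictures where visible
for n,R in dict(top=[("round",262,332,385,455),("jar",255,325,530,600),("lid",215,305,85,175),("cup",335,415,540,630),("stick",195,320,570,680)],side=[("lid",460,565,200,305),("tape",420,505,395,485)]).items():
    for w,y0,y1,x0,x1 in R:
        a,b=[cv2.cvtColor(cv2.imread(f"pics/{n}{k}.png"),cv2.COLOR_BGR2GRAY)[y0:y1,x0:x1].astype(np.float32) for k in(0,11)]
        print(n,w,np.round(cv2.phaseCorrelate(a,b,cv2.createHanningWindow(a.shape[::-1],cv2.CV_32F)),2) if 0 else cv2.phaseCorrelate(a,b,cv2.createHanningWindow(a.shape[::-1],cv2.CV_32F)))
E
```

```text
top (14, 14) 0.9952102303504944 7.965238
((0.022531936027235133, -0.22913638182043172), 1.2805632948139567)
side (14, 14) 0.9852472543716431 14.458889
((-0.435077775447823, -0.06754453750806277), 1.0296950220178676)
top round ((0.04059856073349266, -0.00991207086203616), 1.093784613373839)
top jar ((0.08360177554518344, 0.059344627480442114), 1.3398748582895892)
top lid ((0.043499740618216265, 0.00076351652593587), 1.2460707675086127)
top cup ((-0.032966804529038995, -0.008744081868442777), 1.332763556904263)
top stick ((-0.0675599274355676, 0.50742236283088), 1.199286920674642)
side lid ((-9.140058317314015e-05, 0.04246883124494616), 1.1291323743239352)
side tape ((0.08859287326590248, -0.22845764486803688), 1.0496542336028298)
```

```bash
python3 -c "
from plant import ctrl
print(ctrl.get_obs()['clock']); print(ctrl.close_job())"
```

```text
21.9667
the job is handed in; nothing more can be done
None
```

I pushed the oblong tin into the inside corner of the stop and handed the job in at 22.0 s of the 54 s allowed. No verdict was reported.

**What I did:**
1. Pushed the tin's long side to the rail with both fingers, turning it about 16° on the way.
2. Slid it along the rail with the shut fingers until it met the end plate.
3. Pressed it once more against the rail.
4. Retreated to 0.18 m above the bench.

**Last checks:**
- **Contact:** The hand stalled against the rail at about 25 N and later 16 N. It stalled against the end plate at about 16 N. After the last press the pictures show the tin shifted by less than 0.5 mm, with no sign of it leaving the plate.
- **Position in the pictures:** The final pictures show the tin flush in the corner and parallel to the rail by eye.
- **Where the fits disagree:** The top camera's outline fit put it at x = -30.1, y = -52.1 mm and -0.9°, within limits. The side camera's gave x = -29.7, y = -60.2 mm and +3.2°, just past the y and angle limits. I discounted the side fit because it matched its outline much worse and the stop hides part of the tin there. I went by the force stalls and the top camera.
- **Other things:** The round tin, jar, cup, lid, stick and tape roll shifted by at most half a pixel (about 1 mm) between the first and last pictures. That is within noise.

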